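Stack the dish frame on the light box and index its shutter

TASK

Pick up the dish frame with its dish and set it gently on the light box, all four posts fully down in the sockets, while the shutter is still shut, and let go of it. Then slide the shutter plate by its upright tab to the left until it clicks into its next stop, the small aperture over the port, and not past it. The dish stays in its frame and the other things on the worktop stay where they are.

Things in the scene. Friction and masses are not known exactly. Their poses are not given: they have to be found in the camera images.
- light_box: Fixed grey light box with aluminium top, 136 (x) x 220 (y) x 45 high (mm). Origin: centre of its underside. Own axes: x from its front (switch panel, robot side) to the rear, y to its left, z up. Top: four square sockets 16 x 16, 20 deep, at x -27 and 47, y -72 and 72; guides 6 high and a spring block 10 high hold the sliding shutter plate between them. It does not move.
- mount (a point): Point amid the four sockets at the level of their floors: 10 mm behind the box's centre, 25 above the worktop; axes as the light box. When the frame is seated, its origin lies here. The 32 mm light port is 20 above it.
- shutter (a joint): Travel of the steel shutter plate along the box's +y (left), m. A spring roller holds it at three stops: 0 shut (start; tab at the right), 0.040 small aperture (next stop; tab in the middle), 0.080 wide aperture. The roller draws it in within 5 mm of a stop and holds with about 5 N; between stops it slides with about 1 N and stays where left.
- shutter_tab (a point): Top centre of the shutter's black upright tab: 12 (y) x 20 (x), 36 tall, flat sides, top 45 mm above the box's top; at the box's x -57, y -40 when shut. Axes as the box. With the frame stacked, the deck's front edge is 9 behind the tab's centre and its underside 40 above the tab's top: an upright gripper strikes the deck; tilt 35 to 45 deg, wrist to the box's front.
- dish_frame: Loose stacking frame, 0.3 to 0.55 kg, alike either way round: deck 116 (x) x 170 (y), 105 to 113 mm above the feet, on four posts 13 thick at x -37 and 37, y -72 and 72, feet tapering to 6. Origin amid the feet at their lowest. Starts standing on the worktop. Seated: posts 20 deep in the sockets, 1.5 play each side, its x along the box's x.
- frame_grip (a point): Centre of the black grip on the frame's bow handle, 168 mm above the feet: a block 60 (x) x 14 (y) x 24 (z) in the frame's axes; the bow runs along x over the dish. Pinch it across y from above. 28 free between grip and dish.
- dish: Closed petri dish, 90 mm across, 15 high, 30 g, loose in a 6 high ring on the frame's deck; origin at the centre of its underside, 113 above the frame's feet.
- marker: Black marker 134 mm long, 14 thick, lying to the left of the light box; leave alone.
- small_bottle: Small reagent bottle, 44 mm across, 85 high, at the rear between dish frame and tube rack; leave alone.
- timer: White timer 66 x 62 x 18 mm, far left; leave alone.
- tall_bottle: Reagent bottle, 56 mm across, 118 high, far left; leave alone.
- tube_rack: Blue tube rack with three capped tubes, 82 x 200 x 107 mm high over the tubes, beside the dish frame (either may be the nearer to the light box); leave alone.

How it is judged:
On the way:
1. the frame is seated, all four posts down in the sockets, and let go, with the shutter still at its shut stop (horizontal distance between dish_frame and mount below 0.004 m and z of dish_frame in the frame of mount below 0.003 m and angle between the x axis of dish_frame and the x axis of light_box, either way round below 0.05 rad and angle between dish_frame's own z axis and vertical below 0.04 rad and contact force between the fingers and dish_frame below 0.3 N and value of joint shutter below 0.006 m), for 0.2 s.
At the end, for the whole second after the job is handed in: Shutter in its small-aperture stop (0.040 m, within 2.5 mm); frame at rest, seated on the light box (origin within 4 mm sideways, 3 mm in height of the mount point; in line within 0.05 rad, upright within 0.04 rad); dish in the frame's ring (within 6 mm of centre, 4 mm in height) (value of joint shutter between 0.0375 and 0.0425 m and horizontal distance between dish_frame and mount below 0.004 m and z of dish_frame in the frame of mount below 0.003 m and angle between the x axis of dish_frame and the x axis of light_box, either way round below 0.05 rad and angle between dish_frame's own z axis and vertical below 0.04 rad and horizontal distance between dish and dish_frame below 0.006 m and z of dish in the frame of dish_frame between 0.109 and 0.117 m and linear speed of dish_frame below 0.01 m/s); the robot touches nothing.
It fails at once if the shutter leaves its shut stop before the frame is seated (value of joint shutter above 0.008 m and (z of dish_frame in the frame of mount above 0.005 m or horizontal distance between dish_frame and mount above 0.006 m)).
It fails at once if the shutter is slid past the small-aperture stop (value of joint shutter above 0.05 m).
It fails at once if the dish comes out of the frame (horizontal distance between dish and dish_frame above 0.03 m or z of dish in the frame of dish_frame above 0.133 m).
It fails at once if a bystander is pushed more than 25 mm (distance of any of marker, small_bottle, timer, tall_bottle, tube_rack from where it was at the start of the episode above 0.025 m).
It fails at once if the frame is dropped into the sockets or rammed against the light box (contact force between dish_frame and light_box above 60 N or (linear speed of dish_frame above 0.35 m/s and horizontal distance between dish_frame and mount below 0.02 m and z of dish_frame in the frame of mount below 0.04 m)).
It also fails if it takes over 72 s, if anything falls off the work surface, if the arm or the gripper's body presses on something with over 40 N, if the wrist force passes 120 N, or if a joint passes its speed limit or range.

ROBOT

A 7-joint arm with a two-finger parallel gripper is mounted at the origin on a cart in front of the work surface, level with it; the furniture and walls round the work are solid. World frame = base frame: x ahead of the robot, y to its left, z up, the work surface at z = 0. Lengths are in m, angles in rad, forces in N, time in s.
With the tool pointing down it reaches from about 0.425 to 0.875 m from the base axis. Payload 8.4 kg.
Tool frame: the origin (TCP) lies between the finger pads; the fingertips stand 14 mm ahead of it and the grasp point (between the pads) lies 5 mm behind it; z points along the fingers, y is the line along which they close (so a half turn about z gives the same grasp; the last joint's range is limited). The gripper opens to 85 mm and grips with 20 to 120 N. Pads are 22 mm wide; open, the fingers measure 114 mm over their backs; the gripper's body (76 mm by 85 mm) begins 54 mm behind the grasp point. The pads swing forward as they close: fully open they stand 13 mm farther back than shut.
Start: joints at [1.172, 0.333, 0.04, 1.465, -0.013, 1.343, -0.059], TCP at [0.192, -0.621, 0.245] pointing down, gripper open.
Joint ranges: [-2.58, 2.58], [-0.38, 2.09], [-1.3, 1.39], [0.25, 2.4], [-1.5, 4.64], [0.08, 2.09], [-2.65, 2.65]. Speed limits (rad/s): [2.22, 2.22, 2.79, 2.79, 3.14, 3.14, 3.14].

INTERFACE

Orientations are given as a rotation vector (axis times angle).
In Python, from workcell import manip, read_camera gives the robot as it stands.
- The arm moves only by the tool jog_arm, never from a script. Its argument "series" is a list of rows, each a list of 4 numbers: the shift along the world's x, y, z in mm, then the turn about the world's z in degrees. In form: [[dx, dy, dz, roll], ...]. A call has 1 to 5 rows; each row shifts and turns the commanded pose from where the row before left it; what a row does not reach is not made up. A row lasts 1/10 s, in which the tool goes at most 50 mm and 8.59 degrees, less where a joint would pass 70% of its speed; a pose out of reach is approached as far as the arm can. A call is refused whole if a number of a shift passes 50 or a number of a turn 8.59, either way. A call with a gripper value outside its range is refused whole. "fingers" is the closure, from 0 (fully open) to 1 (shut), set as the call begins (left out, the last holds). The fingers move at their own pace and stop on an object; the grip force is fixed at half the most. Time passes only in rows, so rows that do not move let the fingers close. It gives the time, the measured TCP pose, the force, the opening and the grip force at its end, in the units of the state.
- manip.get_state(): the state, without advancing time (a new reading comes with each control period).
- read_camera(name): name is "scene" or "side" or "wrist"; returns a dict with "image" (400x640x3 uint8, red, green, blue), "fx", "fy", "cx", "cy" (pixels), "position" and "rotation" of the camera in the world; the wrist camera has in their place "T_tool_cam" (4x4, takes a point from camera to tool coordinates, whose origin is the TCP and whose axes are the flange's). Camera axes: x right, y down, z forward; pixel columns grow to the right and rows downward; lengths in m; the calibration is good to about 2 mm. A picture is of the moment at which its call begins: read the wrist's pose just before it. There is no depth.
- manip.close_job(): hands the job in; it is judged then, once.
The state is a dict: "t": time; "joints": joint angles; "qd": joint speeds; "effort": joint torques, N m; "tcp_pos": TCP position; "eef_rot": TCP orientation; "wrist_force": force on the tool from outside, world axes, zero at the start; "wrist_torque": the same for the moment, N m; "width": finger opening in m; "gripper_force": force on a finger pad.
Only numpy, scipy, OpenCV 4.12 (cv2) and the standard library are available. Lean on these libraries where they do the work, as an engineer would, in place of code of your own. Each camera call takes 0.05 s, during which the arm holds its last target. There are 200 camera calls.

## Working session

There is one attempt and no reset: what is moved stays moved. The work goes in short steps, Python scripts to look and compute and a tool call to move; the robot and the scene stay as the last step left them, time stands still between calls to the robot, and variables do not carry over. Pictures are saved under pics/ and viewed, at most 10 in all, crops included, and the job is handed in when it is done.

Besides the shell and the picture viewer there is one more tool, called after "Request:" in YAML: its name, and indented under it one key for each argument. jog_arm: Moves the arm, as the interface text tells. Its arguments: {"type":"object","properties":{"series":{"type":"array","items":{"type":"array","items":{"type":"number"}}},"fingers":{"type":"number"}},"required":["series"]}

```bash
ls; mkdir -p pics; cat > h.py <<'E'
import numpy as np, cv2
from workcell import manip, read_camera
def shot(n,f):
    c=read_camera(n); cv2.imwrite(f,c["image"][:,:,::-1]); return c
def ray(c,u,v):
    d=np.array([(u-c["cx"])/c["fx"],(v-c["cy"])/c["fy"],1.]); return np.array(c["position"]),np.array(c["rotation"])@d
def onz(c,u,v,z):
    p,d=ray(c,u,v); return p+d*(z-p[2])/d[2]
def proj(c,X):
    q=np.array(c["rotation"]).T@(np.array(X)-c["position"]); return c["fx"]*q[0]/q[2]+c["cx"],c["fy"]*q[1]/q[2]+c["cy"]
E
python3 - <<'E'
from h import *
s=manip.get_state(); print({k:np.round(v,3) for k,v in s.items()})
import pickle
C={}
for n in("scene","side"):
    C[n]=shot(n,f"pics/{n}1.png"); print(n,np.round(C[n]["position"],3),np.round(C[n]["rotation"],3).tolist(),C[n]["fx"],C[n]["cx"],C[n]["cy"])
pickle.dump(C,open("c1.pkl","wb"))
E
```

```text
pics
{'t': np.float64(0.0), 'joints': array([ 1.172,  0.334,  0.04 ,  1.466, -0.013,  1.343, -0.059]), 'qd': array([-0.001, -0.   ,  0.   ,  0.   , -0.   ,  0.   ,  0.   ]), 'effort': array([-0.0000e+00, -6.5856e+01,  1.3650e+00, -4.0555e+01,  1.7000e-02,
        1.2000e-02, -0.0000e+00]), 'tcp_pos': array([ 0.192, -0.621,  0.244]), 'eef_rot': array([-3.105e+00, -4.690e-01,  1.000e-03]), 'wrist_force': array([-0.494, -0.715, -0.854]), 'wrist_torque': array([-0.007,  0.002,  0.   ]), 'gripper_force': np.float64(0.0), 'width': np.float64(0.086)}
scene [-0.069  1.051  1.077] [-0.774, 2.562, -1.158] 444.0581800884001 326.36806524422417 200.89635940677655
side [-1.297 -0.308  1.143] [-1.73, 1.341, -0.814] 504.1515698980369 320.594473690441 197.92257518391935
```

```bash
sed -i 's/np.array(c\["rotation"\])/cv2.Rodrigues(np.array(c["rotation"],float))[0]/' h.py; cat h.py | tail -7
```

```text
c=read_camera(n); cv2.imwrite(f,c["image"][:,:,::-1]); return c
def ray(c,u,v):
    d=np.array([(u-c["cx"])/c["fx"],(v-c["cy"])/c["fy"],1.]); return np.array(c["position"]),cv2.Rodrigues(np.array(c["rotation"],float))[0]@d
def onz(c,u,v,z):
    p,d=ray(c,u,v); return p+d*(z-p[2])/d[2]
def proj(c,X):
    q=cv2.Rodrigues(np.array(c["rotation"],float))[0].T@(np.array(X)-c["position"]); return c["fx"]*q[0]/q[2]+c["cx"],c["fy"]*q[1]/q[2]+c["cy"]
```

View pics/scene1.png

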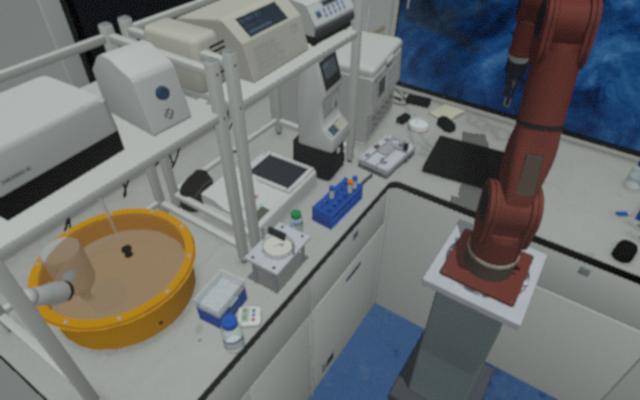

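View pics/side1.png

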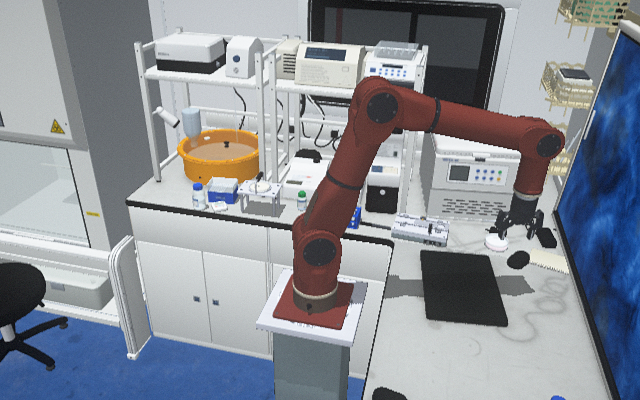

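```bash
python3 - <<'E'
from h import *; import pickle
C=pickle.load(open("c1.pkl","rb"))
a,b=C["scene"],C["side"]
print("box",onz(a,387,155,.045),onz(b,420,230,.045)); print("frame grip",onz(a,277,237,.168),onz(b,262,187,.168)); print("rack",onz(a,337,200,.1)); print("timer",onz(a,249,316,.018))
A=a["image"][:,:,::-1];B=b["image"][:,:,::-1]
t=[cv2.resize(A[125:185,345:425],(400,300),interpolation=2),cv2.resize(A[220:295,230:330],(400,300),interpolation=2),cv2.resize(B[205:253,386:450],(400,300),interpolation=2),cv2.resize(B[165:219,230:302],(400,300),interpolation=2)]
cv2.imwrite("pics/z1.png",np.vstack([np.hstack(t[:2]),np.hstack(t[2:])]))
E
```

```text
box [ 0.5111042  -0.29190683  0.045     ] [ 0.4758412  -0.31697568  0.045     ]
frame grip [0.51585252 0.39564051 0.168     ] [0.43233388 0.33773573 0.168     ]
rack [0.49942126 0.10138094 0.1       ]
timer [0.4897155  0.56948324 0.018     ]
```

View pics/z1.png

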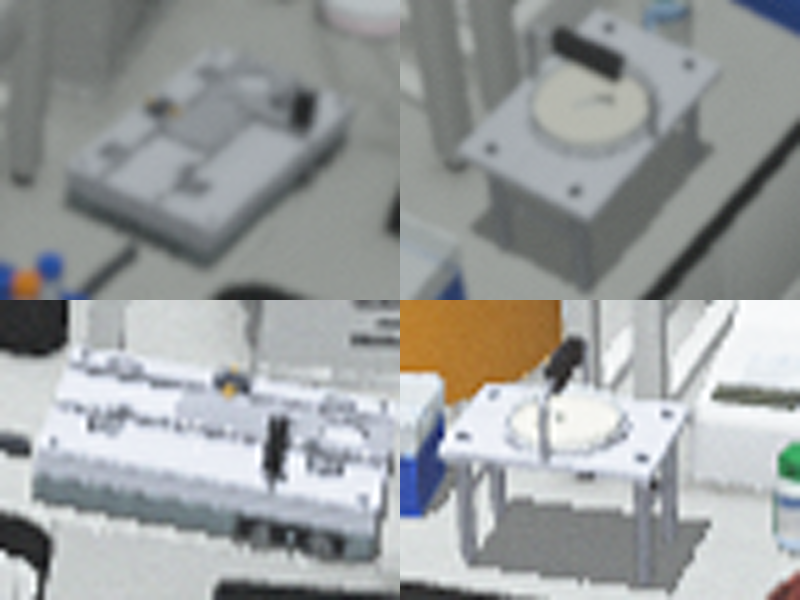

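```bash
cat >> h.py <<'E'
def tri(r1,r2):
    (p,d),(q,e)=r1,r2; k,_,_,_=np.linalg.lstsq(np.c_[d,-e],q-p,rcond=None); a,b=p+k[0]*d,q+k[1]*e; return (a+b)/2,np.linalg.norm(a-b)
def wcam():
    s=manip.get_state(); c=read_camera("wrist"); T=np.array(c["T_tool_cam"]); R=cv2.Rodrigues(np.array(s["eef_rot"],float))[0]
    c["position"]=R@T[:3,3]+s["tcp_pos"]; c["rotation"]=cv2.Rodrigues(R@T[:3,:3])[0].ravel(); c["state"]=s; return c
E
python3 - <<'E'
from h import *; import pickle
C=pickle.load(open("c1.pkl","rb"))
a,b=C["scene"],C["side"]
fa=lambda x,y:ray(a,230+(x-400)/4,220+y/4); fb=lambda x,y:ray(b,230+(x-400)/5.556,165+(y-300)/5.556)
ba=lambda x,y:ray(a,345+x/5,125+y/5); bb=lambda x,y:ray(b,386+x/6.25,205+(y-300)/6.25)
print("grip",tri(fa(587,53),fb(566,365)))
# black spots on deck
for n,p,q in(("L",(490,148),(462,436)),("F",(575,190),(642,457)),("R",(688,65),(670,413)),("B",(608,28),(494,395))): print(n,tri(fa(*p),fb(*q)), )
for p in((490,148),(575,190),(688,65),(608,28)):
    o,d=fa(*p); print(o+d*(.113-o[2])/d[2])
for p in((462,436),(642,457),(670,413),(494,395)):
    o,d=fb(*p); print('s',o+d*(.113-o[2])/d[2])
print("tab",tri(ba(303,95),bb(277,418)))
for p in((68,180),(205,245),(348,105),(215,50)):
    o,d=ba(*p); print(o+d*(.045-o[2])/d[2])
c=wcam(); print(np.round(c["T_tool_cam"],3).tolist(),c["fx"],c["position"])
E
```

```text
grip (array([0.52834868, 0.38121245, 0.16314438]), np.float64(0.0007412740116585026))
L (array([0.54984047, 0.46535086, 0.0960778 ]), np.float64(0.04250911008760065))
F (array([0.57147314, 0.36464689, 0.02796062]), np.float64(0.0786830159585428))
R (array([0.50161733, 0.30246967, 0.12779689]), np.float64(0.040670784585116256))
B (array([0.48274828, 0.40188587, 0.18651375]), np.float64(0.06532575180048607))
[0.5604505  0.45719771 0.113     ]
[0.4860866  0.45381512 0.113     ]
[0.49109458 0.31169888 0.113     ]
[0.56470316 0.31405686 0.113     ]
s [0.48368209 0.4522385  0.113     ]
s [0.48978137 0.30823084 0.113     ]
s [0.56460494 0.30986637 0.113     ]
s [0.55515836 0.4533358  0.113     ]
tab (array([ 0.46487524, -0.35244885,  0.08424063]), np.float64(0.005195102990648089))
[ 0.58440948 -0.19369324  0.045     ]
[ 0.4575007  -0.18071926  0.045     ]
[ 0.44677304 -0.41156398  0.045     ]
[ 0.57444601 -0.42278723  0.045     ]
[[-0.001, -0.958, -0.285, 0.073], [1.0, -0.001, -0.0, -0.0], [0.0, -0.285, 0.958, -0.128], [0.0, 0.0, 0.0, 1.0]] 338.50294086955705 [ 0.26132282 -0.59892375  0.37270383]
```

Request:
jog_arm:
  series:
    - [25, 25, 10, -5]
    - [45, 45, 10, -5]
    - [45, 45, 0, -5]
    - [45, 45, 0, -5]
    - [45, 45, 0, 0]

```text
t: 0.65
tcp_pos: [0.359, -0.4533, 0.2631]
eef_rot: [3.14, -0.083, -0.0]
wrist_force: [0.2, -0.7, 0.7]
width: 0.0851
gripper_force: 0.0
```

Request:
jog_arm:
  series:
    - [45, 45, 0, 0]
    - [40, 40, 0, 0]
    - [20, 20, 0, 0]
    - [0, 0, 0, 0]
    - [0, 0, 0, 0]

```text
t: 1.15
tcp_pos: [0.4487, -0.364, 0.2628]
eef_rot: [-3.141, 0.075, 0.001]
wrist_force: [-0.5, -0.9, 0.3]
width: 0.0855
gripper_force: 0.0
```

```bash
python3 - <<'E'
from h import *; import pickle
c=wcam(); cv2.imwrite("pics/w1.png",c["image"][:,:,::-1]); pickle.dump(c,open("w1.pkl","wb")); s=c["state"]; print(s["t"],s["tcp_pos"],s["eef_rot"],s["joints"],c["position"])
E
```

```text
1.15 [ 0.44871294 -0.3639523   0.26278302] [-3.14059568e+00  7.51908078e-02  1.07027699e-03] [ 0.72687986  0.18590225 -0.14090023  1.61411443  0.0269319   1.34408388
 -1.03636557] [ 0.52139784 -0.36704721  0.39093782]
```

View pics/w1.png

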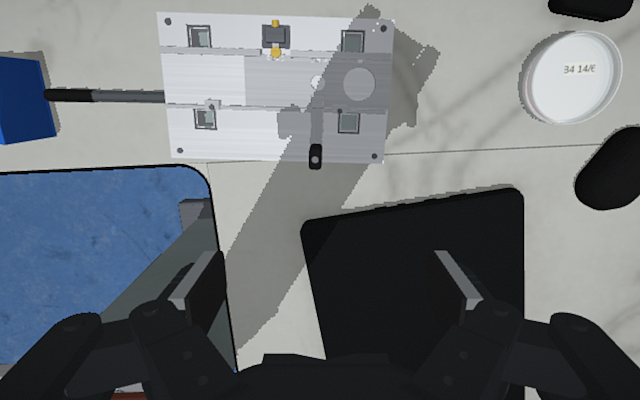

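```bash
python3 - <<'E'
from h import *; import pickle
c=pickle.load(open("w1.pkl","rb"))
I=c["image"][:,:,::-1]; t=[]
for u,v in((199,36),(353,41),(348,122),(205,118)): t.append(cv2.resize(I[v-20:v+20,u-25:u+25],(400,320),interpolation=0))
cv2.imwrite("pics/w1z.png",cv2.resize(np.vstack([np.hstack(t[:2]),np.hstack([t[3],t[2]])]),(750,600),interpolation=0))
for u,v in((158,12),(395,20),(385,162),(171,157)): print("corner",onz(c,u,v,.045))
for u,v in((199,36),(353,41),(348,122),(205,118)): print("sock",onz(c,u,v,.045))
print("tab",onz(c,315,155,.09))
E
```

```text
corner [ 0.59935963 -0.21676008  0.045     ]
corner [ 0.5820783  -0.43457655  0.045     ]
corner [ 0.44890171 -0.4256043   0.045     ]
corner [ 0.46487325 -0.20461905  0.045     ]
sock [ 0.57741473 -0.25130563  0.045     ]
sock [ 0.56608804 -0.39531743  0.045     ]
sock [ 0.49152792 -0.38843691  0.045     ]
sock [ 0.50239542 -0.24565228  0.045     ]
tab [ 0.46776556 -0.35521824  0.09      ]
```

View pics/w1z.png

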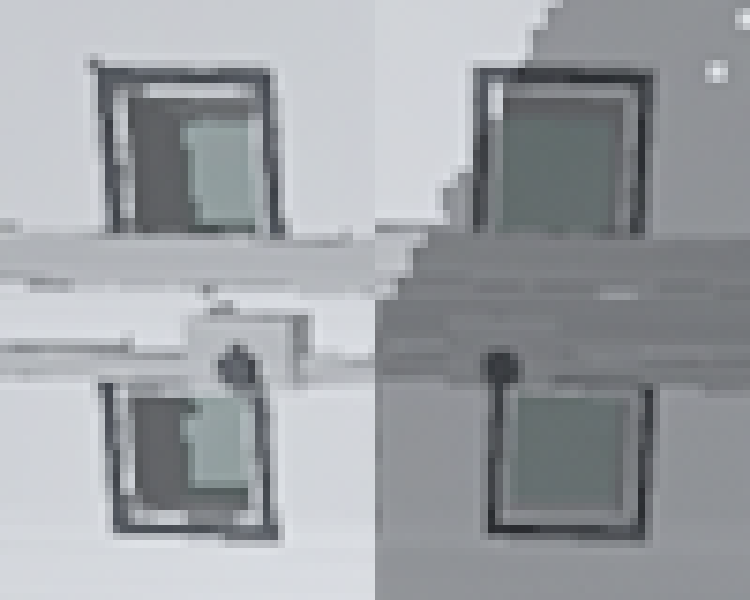

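```bash
python3 - <<'E'
from h import *; import pickle
c=pickle.load(open("w1.pkl","rb"))
W=np.array([onz(c,u,v,.045)[:2] for u,v in((198.7,37),(352.6,41.8),(348.5,120.9),(204.6,116.9))])
L=np.array([[37,72],[37,-72],[-37,-72],[-37,72]])/1000
A=(L-L.mean(0)); B=W-W.mean(0); th=np.arctan2((A[:,0]*B[:,1]-A[:,1]*B[:,0]).sum(),(A*B).sum())
R=np.array([[np.cos(th),-np.sin(th)],[np.sin(th),np.cos(th)]]); print("mount",W.mean(0),"yaw",np.degrees(th),"res mm",np.round((B-A@R.T)*1000,1).tolist())
m=W.mean(0); print("tab exp",m+R@[-.067,-.04]); 
E
```

```text
mount [ 0.53451473 -0.32004975] yaw -4.405519685014322 res mm [[-0.4, 0.2], [-0.5, -0.2], [0.5, 0.0], [0.3, 0.0]]
tab exp [ 0.46464009 -0.35478495]
```

Request:
jog_arm:
  series:
    - [5, 25, 10, 0]
    - [5, 40, 10, 0]
    - [10, 45, 10, 0]
    - [10, 45, 10, 0]
    - [10, 45, 0, 0]

```text
t: 1.7
tcp_pos: [0.4886, -0.1646, 0.3046]
eef_rot: [3.139, -0.083, 0.003]
wrist_force: [1.7, 0.8, -0.3]
width: 0.0854
gripper_force: 0.0
```

Request:
jog_arm:
  series:
    - [5, 45, 0, 1]
    - [5, 45, 0, 1]
    - [0, 45, 0, 1]
    - [0, 45, 0, 1]
    - [0, 45, 0, 1]

```text
t: 2.2
tcp_pos: [0.4985, 0.0605, 0.3032]
eef_rot: [3.141, 0.055, 0.001]
wrist_force: [0.8, -0.5, -0.5]
width: 0.0854
gripper_force: 0.0
```

Request:
jog_arm:
  series:
    - [0, 45, 0, 0]
    - [0, 45, 0, 0]
    - [0, 45, 0, 0]
    - [0, 45, 0, 0]
    - [0, 45, 0, 0]

```text
t: 2.7
tcp_pos: [0.4996, 0.2854, 0.3031]
eef_rot: [3.14, 0.054, 0.001]
wrist_force: [0.2, 0.5, -0.2]
width: 0.0854
gripper_force: 0.0
```

Request:
jog_arm:
  series:
    - [0, 40, 0, 0]
    - [0, 30, 0, 0]
    - [0, 20, 0, 0]
    - [0, 0, 0, 0]
    - [0, 0, 0, 0]

```text
t: 3.2
tcp_pos: [0.4996, 0.3743, 0.3026]
eef_rot: [3.14, 0.057, -0.001]
wrist_force: [1.1, -0.6, 0.9]
width: 0.0851
gripper_force: 0.0
```

```bash
python3 - <<'E'
from h import *; import pickle
c=wcam(); cv2.imwrite("pics/w2.png",c["image"][:,:,::-1]); pickle.dump(c,open("w2.pkl","wb")); s=c["state"]; print(s["t"],s["tcp_pos"],s["eef_rot"],s["joints"],c["position"])
E
```

```text
3.2 [0.49956457 0.37429793 0.30255483] [ 3.14015263e+00  5.71188616e-02 -7.30644483e-04] [-0.16132339  0.34108627 -0.72213875  1.41215791  0.22432106  1.47264499
 -2.41115995] [0.57225496 0.37746461 0.4307243 ]
```

View pics/w2.png

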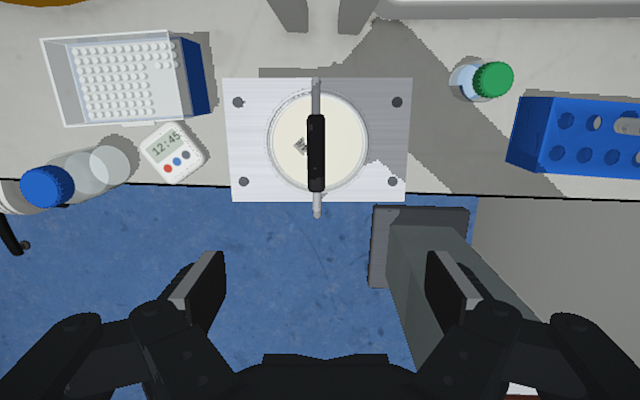

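```bash
python3 - <<'E'
from h import *; import pickle
c=pickle.load(open("w2.pkl","rb"))
g=cv2.cvtColor(c["image"],cv2.COLOR_RGB2GRAY)
P=[]
for u,v in((238,102),(397,101),(392,181),(244,181)):
    w=np.clip(110-g[v-8:v+9,u-8:u+9].astype(float),0,None); y,x=np.mgrid[v-8:v+9,u-8:u+9]; P.append(((x*w).sum()/w.sum(),(y*w).sum()/w.sum()))
W=np.array([onz(c,u,v,.113)[:2] for u,v in P]); print(P,W)
print("d",np.linalg.norm(W[0]-W[1]),np.linalg.norm(W[0]-W[3]))
L=np.array([[37,72],[37,-72],[-37,-72],[-37,72]])/1000
A=L; B=W-W.mean(0); th=np.arctan2((A[:,0]*B[:,1]-A[:,1]*B[:,0]).sum(),(A*B).sum())
print("frame",W.mean(0),np.degrees(th))
m=((g<50)[105:205,295:335]).astype(np.uint8); n,l,st,ce=cv2.connectedComponentsWithStats(m); i=1+np.argmax(st[1:,4]); print(st[i],ce[i]+[295,105])
u,v=ce[i]+[295,105]; print("grip",onz(c,u,v,.178)); print(cv2.minAreaRect(np.argwhere(l==i)[:,::-1].astype(np.float32)))
E
```

```text
[(np.float64(237.81), np.float64(101.669)), (np.float64(396.6428394756369), np.float64(101.75661637397972)), (np.float64(391.9183895538629), np.float64(180.5310119695321)), (np.float64(243.61342592592592), np.float64(181.02662037037038))] [[0.56117187 0.45605933]
 [0.56623048 0.31216709]
 [0.49256043 0.30966178]
 [0.48695526 0.45325481]]
d 0.14398112542214714 0.07426957976521263
frame [0.52672951 0.38278575] 2.110097613631562
[  12    9   18   78 1314] [315.75418569 152.35616438]
grip [0.52863996 0.38279844 0.178     ]
((20.5, 47.5), (77.0, 17.0), 90.0)
```

Request:
jog_arm:
  series:
    - [14, 4, 0, 0]
    - [13.5, 4.5, 0, 0]
    - [0, 0, -20, 0]
    - [0, 0, -30, 0]
    - [0, 0, -30, 0]

```text
t: 3.75
tcp_pos: [0.5276, 0.382, 0.2227]
eef_rot: [3.141, 0.055, 0.003]
wrist_force: [0.4, 0.3, -0.2]
width: 0.0859
gripper_force: 0.0
```

Request:
jog_arm:
  series:
    - [0, 0, -25, 0]
    - [0, 0, -20, 0]
    - [0, 0, -12, 0]
    - [0, 0, 0, 0]
    - [0, 0, 0, 0]

```text
t: 4.25
tcp_pos: [0.5269, 0.3837, 0.167]
eef_rot: [-3.141, -0.058, -0.002]
wrist_force: [0.9, 0.8, 0.7]
width: 0.0855
gripper_force: 0.0
```

Request:
jog_arm:
  fingers: 0.5
  series:
    - [0, 0, 0, 0]
    - [0, 0, 0, 0]
    - [0, 0, 0, 0]

```text
t: 4.55
tcp_pos: [0.5264, 0.3844, 0.1668]
eef_rot: [-3.14, -0.06, -0.002]
wrist_force: [0.2, -0.1, 1.0]
width: 0.0439
gripper_force: 0.0
```

Request:
jog_arm:
  fingers: 1
  series:
    - [0, 0, 0, 0]
    - [0, 0, 0, 0]
    - [0, 0, 0, 0]
    - [0, 0, 0, 0]
    - [0, 0, 0, 0]

```text
t: 5.05
tcp_pos: [0.5262, 0.3839, 0.166]
eef_rot: [3.141, 0.059, -0.0]
wrist_force: [0.6, -2.0, 0.7]
width: 0.013
gripper_force: 61.3
```

Request:
jog_arm:
  series:
    - [0, 0, 4, 0]
    - [0, 0, 8, 0]
    - [0, 0, 12, 0]
    - [0, 0, 16, 0]
    - [0, 0, 20, 0]

```text
t: 5.55
tcp_pos: [0.526, 0.3842, 0.2274]
eef_rot: [-3.141, -0.06, 0.0]
wrist_force: [1.6, 0.3, -3.5]
width: 0.0131
gripper_force: 60.6
```

Request:
jog_arm:
  series:
    - [0, 0, 20, 0]
    - [0, 0, 20, 0]
    - [0, 0, 20, 0]
    - [0, 0, 16, 0]
    - [0, 0, 12, 0]

```text
t: 6.05
tcp_pos: [0.5262, 0.3845, 0.3163]
eef_rot: [-3.14, -0.06, -0.002]
wrist_force: [0.3, 0.3, -3.9]
width: 0.0132
gripper_force: 60.7
```

Request:
jog_arm:
  series:
    - [0, -5, 8, 0]
    - [0, -10, 4, 0]
    - [0, -15, 0, 0]
    - [0, -20, 0, 0]
    - [0, -25, 0, 0]

```text
t: 6.55
tcp_pos: [0.5258, 0.3075, 0.325]
eef_rot: [3.14, 0.06, -0.002]
wrist_force: [0.5, -0.9, -2.8]
width: 0.0131
gripper_force: 60.6
```

Request:
jog_arm:
  series:
    - [0, -30, 0, 0]
    - [0, -30, 0, 0]
    - [0, -30, 0, 0]
    - [0, -30, 0, 0]
    - [0, -30, 0, 0]

```text
t: 7.05
tcp_pos: [0.5255, 0.1562, 0.3252]
eef_rot: [3.14, 0.057, -0.002]
wrist_force: [0.6, -0.9, -4.3]
width: 0.013
gripper_force: 60.6
```

Request:
jog_arm:
  series:
    - [0, -30, 0, -0.5]
    - [0, -30, 0, -0.5]
    - [0, -30, 0, -0.5]
    - [0, -30, 0, -0.5]
    - [0, -30, 0, -0.5]

```text
t: 7.55
tcp_pos: [0.5251, 0.0066, 0.3253]
eef_rot: [3.141, -0.012, -0.002]
wrist_force: [0.5, -1.0, -3.0]
width: 0.0132
gripper_force: 60.6
```

Request:
jog_arm:
  series:
    - [1, -30, 0, -0.5]
    - [1, -30, 0, -0.5]
    - [1, -30, 0, -0.5]
    - [1, -30, 0, -0.5]
    - [1, -30, 0, -0.5]

```text
t: 8.05
tcp_pos: [0.5297, -0.1432, 0.3253]
eef_rot: [-3.14, 0.08, 0.002]
wrist_force: [1.1, 1.9, -3.3]
width: 0.0132
gripper_force: 60.6
```

Request:
jog_arm:
  series:
    - [1, -30, 0, -0.5]
    - [1, -28, 0, -0.5]
    - [1, -24, 0, -0.5]
    - [0, -20, 0, 0]
    - [0, -16, 0, 0]

```text
t: 8.55
tcp_pos: [0.5332, -0.2609, 0.3255]
eef_rot: [-3.139, 0.121, 0.002]
wrist_force: [0.4, -0.7, -2.7]
width: 0.013
gripper_force: 60.6
```

Request:
jog_arm:
  series:
    - [0, -12, 0, 0]
    - [0, -8, 0, 0]
    - [0, -5, 0, 0]
    - [0, 0, 0, 0]
    - [0, 0, 0, 0]

```text
t: 9.05
tcp_pos: [0.5344, -0.2829, 0.3261]
eef_rot: [-3.139, 0.117, -0.0]
wrist_force: [-0.4, -0.4, -3.5]
width: 0.0131
gripper_force: 60.7
```

Request:
jog_arm:
  series:
    - [0, -8, 0, 0]
    - [0, -12, 0, 0]
    - [0, -10, 0, 0]
    - [0, -6, 0, 0]
    - [0, 0, 0, 0]

```text
t: 9.55
tcp_pos: [0.5337, -0.3214, 0.3257]
eef_rot: [3.139, -0.122, -0.001]
wrist_force: [0.5, 0.0, -3.2]
width: 0.0134
gripper_force: 60.7
```

Request:
jog_arm:
  series:
    - [0, 0, -10, 0]
    - [0, 0, -20, 0]
    - [0, 0, -25, 0]
    - [0, 0, -20, 0]
    - [0, 0, -15, 0]

```text
t: 10.05
tcp_pos: [0.5337, -0.3188, 0.2339]
eef_rot: [-3.138, 0.117, 0.002]
wrist_force: [-1.5, 0.8, -3.3]
width: 0.013
gripper_force: 60.5
```

Request:
jog_arm:
  series:
    - [0, 0, -8, 0]
    - [0, 0, -6, 0]
    - [0, 0, -4, 0]
    - [0, 0, 0, 0]
    - [0, 0, 0, 0]

```text
t: 10.55
tcp_pos: [0.5344, -0.3199, 0.2187]
eef_rot: [3.139, -0.119, 0.001]
wrist_force: [1.0, -0.4, -4.3]
width: 0.0132
gripper_force: 60.5
```

```bash
python3 - <<'E'
from h import *; import pickle
s=manip.get_state(); print(s["tcp_pos"],s["eef_rot"],s["wrist_force"])
a=shot("scene","pics/s2.png"); b=shot("side","pics/d2.png")
cv2.imwrite("pics/z2.png",np.hstack([cv2.resize(a["image"][85:185,345:445,::-1],(400,400),interpolation=2),cv2.resize(b["image"][165:255,375:465,::-1],(400,400),interpolation=2)]))
E
```

```text
[ 0.53442902 -0.31992106  0.21872456] [ 3.13897655e+00 -1.18603872e-01  1.36926319e-03] [ 1.01975283 -0.37990132 -4.30221182]
```

View pics/z2.png

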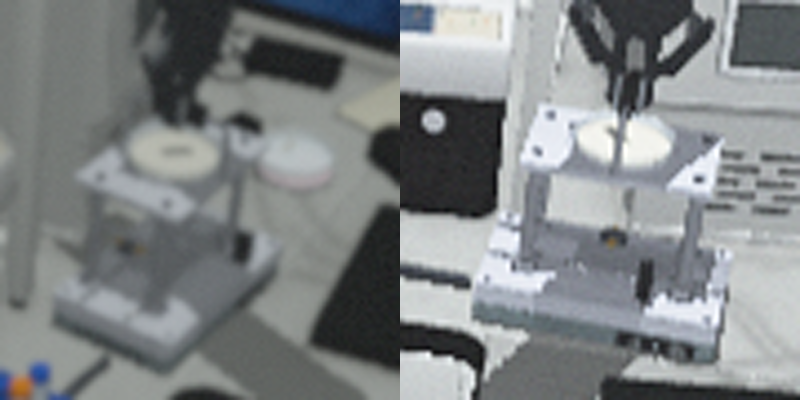

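The frame hangs just above the box, the posts over the sockets (side crop posts at (520,262) and (685,295) meet the socket marks). I'm lowering it slowly.

Request:
jog_arm:
  series:
    - [0, 1, -4, 0]
    - [0, 0, -4, 0]
    - [0, 0, -3, 0]
    - [0, 0, -3, 0]
    - [0, 0, 0, 0]

```text
t: 11.15
tcp_pos: [0.5338, -0.3187, 0.2034]
eef_rot: [-3.139, 0.119, 0.001]
wrist_force: [0.4, -0.4, -3.1]
width: 0.0129
gripper_force: 60.7
```

Request:
jog_arm:
  series:
    - [0, 0, -2, 0]
    - [0, 0, -2, 0]
    - [0, 0, 0, 0]

```text
t: 11.45
tcp_pos: [0.534, -0.3188, 0.1998]
eef_rot: [-3.139, 0.119, 0.0]
wrist_force: [0.3, 0.5, -1.5]
width: 0.0132
gripper_force: 60.7
```

Request:
jog_arm:
  series:
    - [0, 0, -2, 0]
    - [0, 0, -2, 0]
    - [0, 0, 0, 0]

```text
t: 11.75
tcp_pos: [0.534, -0.3187, 0.1957]
eef_rot: [-3.139, 0.119, 0.001]
wrist_force: [0.1, -0.1, -3.6]
width: 0.0132
gripper_force: 60.7
```

Request:
jog_arm:
  series:
    - [0, 0, -2, 0]
    - [0, 0, -1, 0]
    - [0, 0, 0, 0]

```text
t: 12.05
tcp_pos: [0.5341, -0.3187, 0.1929]
eef_rot: [-3.139, 0.118, 0.0]
wrist_force: [0.7, -1.1, -3.4]
width: 0.0129
gripper_force: 60.7
```

Request:
jog_arm:
  series:
    - [0, 0, -1, 0]
    - [0, 0, -1, 0]
    - [0, 0, 0, 0]

```text
t: 12.35
tcp_pos: [0.5341, -0.3188, 0.191]
eef_rot: [3.139, -0.119, -0.0]
wrist_force: [-0.0, -0.3, -4.3]
width: 0.0132
gripper_force: 60.6
```

Request:
jog_arm:
  series:
    - [0, 0, -1, 0]
    - [0, 0, 0, 0]

```text
t: 12.55
tcp_pos: [0.5343, -0.3191, 0.1907]
eef_rot: [3.139, -0.119, 0.001]
wrist_force: [-1.4, -0.6, 1.2]
width: 0.0131
gripper_force: 61.4
```

Request:
jog_arm:
  fingers: 0.75
  series:
    - [0, 0, 0, 0]
    - [0, 0, 0, 0]
    - [0, 0, 0, 0]
    - [0, 0, 0, 0]

```text
t: 12.95
tcp_pos: [0.5342, -0.3187, 0.1901]
eef_rot: [-3.139, 0.118, -0.0]
wrist_force: [0.5, 0.0, 0.7]
width: 0.0215
gripper_force: 0.0
```

Request:
jog_arm:
  fingers: 0.0
  series:
    - [0, 0, 0, 0]
    - [0, 0, 0, 0]
    - [0, 0, 0, 0]
    - [0, 0, 0, 0]
    - [0, 0, 0, 0]

```text
t: 13.45
tcp_pos: [0.5341, -0.3188, 0.1901]
eef_rot: [-3.139, 0.119, 0.0]
wrist_force: [-0.0, 0.8, 0.6]
width: 0.0852
gripper_force: 0.0
```

Request:
jog_arm:
  series:
    - [0, 0, 10, 0]
    - [0, 0, 20, 0]
    - [0, 0, 25, 0]
    - [0, 0, 25, 0]
    - [0, 0, 15, 0]

```text
t: 13.95
tcp_pos: [0.5347, -0.319, 0.2881]
eef_rot: [3.138, -0.118, 0.004]
wrist_force: [0.8, 0.5, -0.6]
width: 0.0853
gripper_force: 0.0
```

```bash
python3 - <<'E'
from h import *
c=wcam(); s=c["state"]; print(s["tcp_pos"],s["joints"])
b=read_camera("side"); cv2.imwrite("pics/z3.png",np.hstack([cv2.resize(c["image"][:,:,::-1],(480,300)),cv2.resize(b["image"][170:245,380:455,::-1],(300,300),interpolation=2)]))
E
```

```text
[ 0.53473988 -0.31897539  0.28807673] [ 0.6888587   0.27422692 -0.2776515   1.46128225  0.07546157  1.41349393
 -1.23672096]
```

View pics/z3.png

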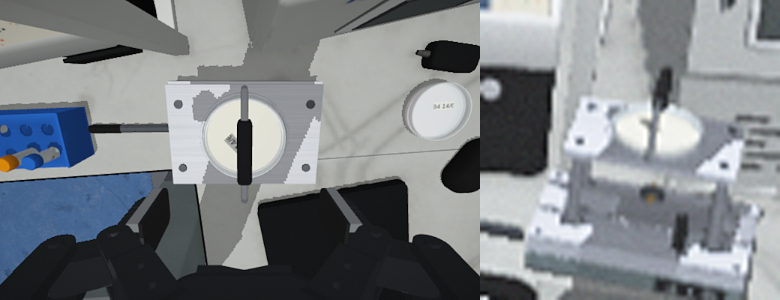

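```bash
python3 - <<'E'
from h import *; import pickle
c=pickle.load(open("w2.pkl","rb")); T=np.array(c["T_tool_cam"])
cv2.imwrite("pics/k.png",cv2.resize(c["image"][230:400,0:320,::-1],(800,425),interpolation=2))
for u,v in((225,250),(205,250),(225,292),(170,300),(185,308),(135,308),(98,313),(60,320),(30,345),(0,368),(130,345),(200,330)):
    d=T[:3,:3]@[(u-c["cx"])/c["fx"],(v-c["cy"])/c["fy"],1]
    o=T[:3,3]; print(u,v,[np.round((o+d*((x-o[0])/d[0]))*1000,0)[1:].tolist() for x in(.014,.011,0,-.011)])
c=wcam(); g=cv2.cvtColor(c["image"],cv2.COLOR_RGB2GRAY); P=[]
for u,v in((238,138),(413,139),(408,223),(242,223)):
    w=np.clip(100-g[v-8:v+9,u-8:u+9].astype(float),0,None); y,x=np.mgrid[v-8:v+9,u-8:u+9]; P.append(onz(c,(x*w).sum()/w.sum(),(y*w).sum()/w.sum(),.138))
print(np.array(P),np.mean(P,0))
E
```

```text
225 250 [[-39.0, -8.0], [-41.0, -2.0], [-49.0, 20.0], [-56.0, 43.0]]
205 250 [[-47.0, -8.0], [-50.0, -2.0], [-58.0, 20.0], [-67.0, 43.0]]
225 292 [[-31.0, -37.0], [-33.0, -33.0], [-39.0, -16.0], [-44.0, 1.0]]
170 300 [[-46.0, -42.0], [-49.0, -37.0], [-57.0, -21.0], [-66.0, -5.0]]
185 308 [[-40.0, -45.0], [-42.0, -41.0], [-50.0, -26.0], [-57.0, -10.0]]
135 308 [[-54.0, -45.0], [-57.0, -41.0], [-67.0, -26.0], [-78.0, -10.0]]
98 313 [[-64.0, -48.0], [-67.0, -44.0], [-79.0, -28.0], [-90.0, -13.0]]
60 320 [[-72.0, -51.0], [-75.0, -47.0], [-89.0, -32.0], [-102.0, -18.0]]
30 345 [[-72.0, -60.0], [-76.0, -57.0], [-89.0, -44.0], [-103.0, -31.0]]
0 368 [[-73.0, -67.0], [-76.0, -64.0], [-90.0, -53.0], [-104.0, -41.0]]
130 345 [[-48.0, -60.0], [-50.0, -57.0], [-59.0, -44.0], [-68.0, -31.0]]
200 330 [[-33.0, -55.0], [-34.0, -51.0], [-40.0, -37.0], [-46.0, -23.0]]
[[ 0.57725071 -0.25128185  0.138     ]
 [ 0.56581825 -0.39371125  0.138     ]
 [ 0.4931042  -0.38712334  0.138     ]
 [ 0.50431039 -0.24510615  0.138     ]] [ 0.53512089 -0.31930565  0.138     ]
```

View pics/k.png

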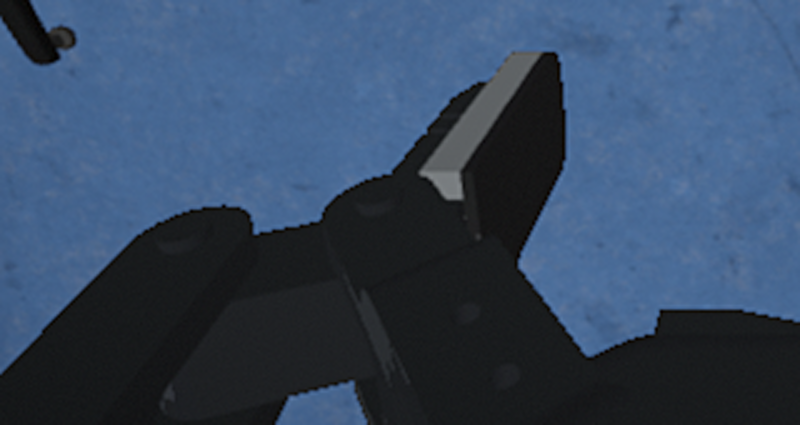

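Request:
jog_arm:
  series:
    - [-10, -10, 0, 5]
    - [-20, -20, 0, 8]
    - [-20, -25, 0, 8]
    - [-20, -25, 0, 8]
    - [-20, -25, 0, 8]

```text
t: 14.6
tcp_pos: [0.4428, -0.4243, 0.2832]
eef_rot: [-3.01, -0.892, 0.002]
wrist_force: [0.7, 0.1, 0.6]
width: 0.0854
gripper_force: 0.0
```

Request:
jog_arm:
  series:
    - [0, -4, 0, 8]
    - [0, 0, 0, 8]
    - [0, 0, 0, 8]
    - [0, 0, 0, 8]
    - [0, 0, 0, 8]

```text
t: 15.1
tcp_pos: [0.4436, -0.4274, 0.2831]
eef_rot: [-2.523, -1.867, 0.001]
wrist_force: [0.6, 0.7, 0.1]
width: 0.0855
gripper_force: 0.0
```

Request:
jog_arm:
  series:
    - [0, 0, 0, 8]
    - [0, 0, 0, 8]
    - [0, 0, 0, 8]
    - [0, 0, 0, 8]
    - [0, 0, 0, 8]

```text
t: 15.6
tcp_pos: [0.4437, -0.4274, 0.2832]
eef_rot: [-1.732, -2.618, -0.001]
wrist_force: [-0.6, 0.1, 0.5]
width: 0.0853
gripper_force: 0.0
```

Request:
jog_arm:
  series:
    - [0, 0, 0, 8]
    - [0, 0, 0, 8]
    - [0, 0, 0, 8]
    - [0, 0, 0, 8]
    - [0, 0, 0, 8]

```text
t: 16.1
tcp_pos: [0.4436, -0.4274, 0.2832]
eef_rot: [-0.733, -3.053, -0.002]
wrist_force: [0.1, 0.1, -0.4]
width: 0.0853
gripper_force: 0.0
```

Request:
jog_arm:
  series:
    - [0, 0, 0, 8]
    - [0, 0, 0, 8]
    - [0, 0, 0, 2]
    - [0, 0, 0, 0]
    - [0, 0, 0, 0]

```text
t: 16.6
tcp_pos: [0.4438, -0.4276, 0.2839]
eef_rot: [-0.258, -3.13, -0.002]
wrist_force: [0.4, -0.1, 0.9]
width: 0.0854
gripper_force: 0.0
```

Request:
jog_arm:
  series:
    - [0, 0, -15, 0]
    - [0, 0, -30, 0]
    - [0, 0, -35, 0]
    - [0, 0, -35, 0]
    - [0, 0, -30, 0]

```text
t: 17.1
tcp_pos: [0.4432, -0.427, 0.1369]
eef_rot: [-0.256, -3.13, -0.002]
wrist_force: [-0.5, -0.6, 0.3]
width: 0.0854
gripper_force: 0.0
```

Request:
jog_arm:
  series:
    - [0, 0, -20, 0]
    - [0, 0, -15, 0]
    - [0, 0, -10, 0]
    - [0, 0, -5, 0]
    - [0, 0, 0, 0]

```text
t: 17.6
tcp_pos: [0.4442, -0.4278, 0.0899]
eef_rot: [-0.256, -3.131, -0.0]
wrist_force: [0.3, 0.1, -0.8]
width: 0.0854
gripper_force: 0.0
```

Request:
jog_arm:
  series:
    - [0, 0, -3, 0]
    - [0, 0, -2, 0]
    - [0, 0, 0, 0]

```text
t: 17.9
tcp_pos: [0.4442, -0.4279, 0.0853]
eef_rot: [0.256, 3.131, -0.001]
wrist_force: [0.0, 0.3, 0.1]
width: 0.0854
gripper_force: 0.0
```

```bash
python3 - <<'E'
from h import *; 
print(manip.get_state()["tcp_pos"])
c=wcam(); b=read_camera("side"); cv2.imwrite("pics/z4.png",np.hstack([cv2.resize(c["image"][:,:,::-1],(400,250)),cv2.resize(b["image"][160:250,370:514,::-1],(400,250),interpolation=2)]))
E
```

```text
[ 0.44419039 -0.42793663  0.08529563]
```

View pics/z4.png

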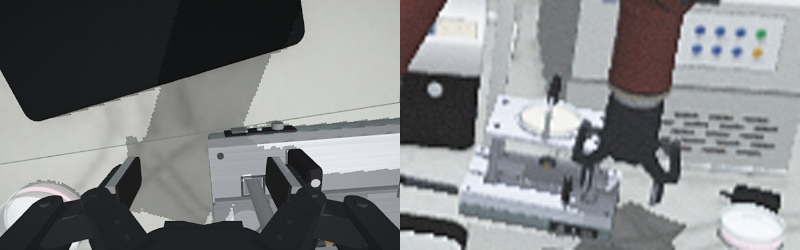

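Request:
jog_arm:
  series:
    - [0, 0, -2, 0]
    - [0.3, 4, 0, 0]
    - [0.3, 4, 0, 0]
    - [0, 0, 0, 0]

```text
t: 18.4
tcp_pos: [0.4451, -0.4188, 0.0831]
eef_rot: [0.254, 3.131, 0.0]
wrist_force: [-0.4, -0.6, -0.1]
width: 0.0854
gripper_force: 0.0
```

Request:
jog_arm:
  series:
    - [0.1, 2, 0, 0]
    - [0.2, 2, 0, 0]
    - [0, 0, 0, 0]

```text
t: 18.7
tcp_pos: [0.4452, -0.4154, 0.0831]
eef_rot: [0.255, 3.131, 0.0]
wrist_force: [-0.5, 0.4, -0.5]
width: 0.0853
gripper_force: 0.0
```

Request:
jog_arm:
  series:
    - [0.1, 2, 0, 0]
    - [0.2, 2, 0, 0]
    - [0, 0, 0, 0]

```text
t: 19.0
tcp_pos: [0.4451, -0.4133, 0.0834]
eef_rot: [0.257, 3.13, -0.004]
wrist_force: [-0.5, -5.7, -2.7]
width: 0.0854
gripper_force: 2.1
```

Request:
jog_arm:
  series:
    - [0.2, 2, 0, 0]
    - [0.1, 2, 0, 0]
    - [0.2, 2, 0, 0]
    - [0.1, 2, 0, 0]
    - [0, 0, 0, 0]

```text
t: 19.5
tcp_pos: [0.4456, -0.4077, 0.0845]
eef_rot: [0.26, 3.129, -0.009]
wrist_force: [-0.4, -11.4, 3.3]
width: 0.0853
gripper_force: 8.0
```

Request:
jog_arm:
  series:
    - [0.2, 3, 0, 0]
    - [0.2, 3, 0, 0]
    - [0.3, 3, 0, 0]
    - [0.2, 3, 0, 0]
    - [0, 0, 0, 0]

```text
t: 20.0
tcp_pos: [0.4469, -0.3924, 0.0842]
eef_rot: [0.256, 3.131, -0.002]
wrist_force: [-2.6, 0.3, 8.0]
width: 0.0856
gripper_force: 7.4
```

Request:
jog_arm:
  series:
    - [0, 0, 0, 0]
    - [0, 0, 0, 0]

```text
t: 20.2
tcp_pos: [0.4469, -0.3922, 0.0841]
eef_rot: [0.256, 3.131, -0.002]
wrist_force: [-4.2, -0.9, 8.3]
width: 0.0855
gripper_force: 7.5
```

```bash
python3 - <<'E'
from h import *; import pickle
s=manip.get_state(); print(s["tcp_pos"],s["wrist_force"],s["wrist_torque"],s["joints"])
C=pickle.load(open("c1.pkl","rb"))
b=read_camera("side")
R=cv2.Rodrigues(np.array([0,0,np.radians(-4.5)]))[0]
for q in(0,.01,.02,.03,.04):
    print(q,[np.round(proj(b,np.array([.5348,-.3197,0])+R@np.array([-.067,-.04+q,z]))) for z in(.06,.09)])
for im in(C["side"]["image"],b["image"]):
    g=cv2.cvtColor(im,cv2.COLOR_RGB2GRAY)[222:250:1,408:446]; print("\n".join("".join("#" if x<45 else("+" if x<80 else ".") for x in r) for r in g)); print()
E
```

```text
[ 0.44693682 -0.39222386  0.0841477 ] [-4.15134279 -0.85896695  8.3087358 ] [0.35860151 0.55058925 0.14940281] [ 1.10345069  0.4167814  -0.56192322  1.75769917  0.2538454   1.03890336
  1.85809662]
0 [array([430., 230.]), array([431., 223.])]
0.01 [array([427., 229.]), array([428., 223.])]
0.02 [array([425., 229.]), array([426., 222.])]
0.03 [array([422., 228.]), array([423., 222.])]
0.04 [array([420., 228.]), array([421., 221.])]
......................................
......................................
.......................+..............
.....................+++..............
.....................+++..............
.....................+++..............
.....................+++..............
.....................++...............
.....................+#...............
....................+##...............
.....................++...............
......................................
......................................
......................................
......................................
......................................
......................................
..
[... 819 characters left out ...]
.....................................
......................................
......................................
......................................
......................................
......................................
......................................
......................................
................+#++..................
................#++.+##+++............
................+#...+#+.+#++++.......
.....................+#+.##+.+++#.....
.........................+++...+#.....
...............................++.....
......................................
......................................
......................................
......................................
```

Request:
jog_arm:
  series:
    - [0, 0, 4, 0]
    - [0, 0, 8, 0]
    - [-0.5, -6, 0, 0]
    - [-0.5, -8, 0, 0]
    - [0, 0, 0, 0]

```text
t: 20.75
tcp_pos: [0.4453, -0.4073, 0.0948]
eef_rot: [-0.258, -3.131, 0.0]
wrist_force: [-0.3, -0.5, 0.2]
width: 0.0854
gripper_force: 0.0
```

Request:
jog_arm:
  series:
    - [0, 0, -6, 0]
    - [0, 0, -5, 0]
    - [0, 0, -2, 0]
    - [0, 0, 0, 0]

```text
t: 21.15
tcp_pos: [0.4456, -0.4053, 0.0814]
eef_rot: [-0.255, -3.13, -0.001]
wrist_force: [-0.6, -0.7, 0.5]
width: 0.0854
gripper_force: 0.0
```

Request:
jog_arm:
  series:
    - [0, 0, -1, 0]
    - [0, 0, -1, 0]
    - [0, 0, 0, 0]

```text
t: 21.45
tcp_pos: [0.4459, -0.4058, 0.0801]
eef_rot: [0.255, 3.131, -0.0]
wrist_force: [0.3, -0.0, -0.1]
width: 0.0854
gripper_force: 0.0
```

Request:
jog_arm:
  series:
    - [0, 0, -2, 0]
    - [0, 0, -1, 0]
    - [0, 0, 0, 0]

```text
t: 21.75
tcp_pos: [0.4457, -0.4057, 0.0769]
eef_rot: [-0.255, -3.131, -0.0]
wrist_force: [-0.4, -0.5, -0.3]
width: 0.0855
gripper_force: 0.0
```

Request:
jog_arm:
  series:
    - [0.2, 2, 0, 0]
    - [0.1, 2, 0, 0]
    - [0.2, 2, 0, 0]
    - [0, 0, 0, 0]

```text
t: 22.15
tcp_pos: [0.4464, -0.3995, 0.0772]
eef_rot: [0.255, 3.131, -0.0]
wrist_force: [0.3, 0.7, 0.2]
width: 0.0857
gripper_force: 0.0
```

Request:
jog_arm:
  series:
    - [0.2, 2, 0, 0]
    - [0.1, 2, 0, 0]
    - [0, 0, 0, 0]

```text
t: 22.45
tcp_pos: [0.4466, -0.3961, 0.0772]
eef_rot: [0.256, 3.131, -0.001]
wrist_force: [0.8, -3.3, -1.2]
width: 0.0858
gripper_force: 1.5
```

Request:
jog_arm:
  series:
    - [0.2, 2, 0, 0]
    - [0.1, 2, 0, 0]
    - [0, 0, 0, 0]

```text
t: 22.75
tcp_pos: [0.447, -0.3914, 0.0771]
eef_rot: [-0.255, -3.131, -0.0]
wrist_force: [-0.2, -1.9, -0.2]
width: 0.0853
gripper_force: 1.3
```

```bash
python3 - <<'E'
from h import *
s=manip.get_state(); print(s["tcp_pos"],s["wrist_force"],s["wrist_torque"])
b=read_camera("side"); g=cv2.cvtColor(b["image"],cv2.COLOR_RGB2GRAY)[216:236,412:440]; print("\n".join("".join("#" if x<45 else("+" if x<80 else ".") for x in r) for r in g))
E
```

```text
[ 0.44699661 -0.39142029  0.07710633] [-0.16890176 -1.88660886 -0.2363136 ] [-0.46028851 -0.05389533 -0.02355948]
..........++++#++++++++.++++
........++++++++++++#....+#+
........++++++++++++........
............++++++..........
.............++++#..........
..............+..+..........
.............++..+..........
...........+++#..+..........
...........#+##.++..........
..........+###+.++..........
..........+##++.+...........
..........+##+..+...........
..........+##...+...........
..........+##...............
..........+##...............
...........++...............
............................
............................
............................
............................
```

Request:
jog_arm:
  series:
    - [0.2, 2, 0, 0]
    - [0.1, 2, 0, 0]
    - [0.2, 2, 0, 0]
    - [0.1, 2, 0, 0]
    - [0, 0, 0, 0]

```text
t: 23.3
tcp_pos: [0.4477, -0.383, 0.077]
eef_rot: [-0.254, -3.131, -0.001]
wrist_force: [-0.2, -2.2, 0.7]
width: 0.0857
gripper_force: 0.8
```

Request:
jog_arm:
  series:
    - [0.1, 1.5, 0, 0]
    - [0.1, 1.5, 0, 0]
    - [0, 0, 0, 0]

```text
t: 23.6
tcp_pos: [0.4479, -0.3801, 0.077]
eef_rot: [-0.255, -3.131, -0.001]
wrist_force: [0.2, -0.9, 0.8]
width: 0.0853
gripper_force: 0.4
```

Request:
jog_arm:
  series:
    - [0.1, 1, 0, 0]
    - [0, 0, 0, 0]

```text
t: 23.8
tcp_pos: [0.4479, -0.3793, 0.077]
eef_rot: [-0.255, -3.131, -0.001]
wrist_force: [-1.1, -1.2, 0.4]
width: 0.0853
gripper_force: 0.2
```

Request:
jog_arm:
  series:
    - [0.1, 1, 0, 0]
    - [0, 0, 0, 0]

```text
t: 24.0
tcp_pos: [0.4479, -0.3784, 0.077]
eef_rot: [-0.255, -3.131, -0.001]
wrist_force: [-0.7, -1.0, 0.7]
width: 0.0852
gripper_force: 0.2
```

Request:
jog_arm:
  series:
    - [0.1, 1, 0, 0]
    - [0, 0, 0, 0]

```text
t: 24.2
tcp_pos: [0.4481, -0.3773, 0.0769]
eef_rot: [-0.255, -3.131, -0.001]
wrist_force: [-0.1, 0.2, -0.7]
width: 0.0855
gripper_force: 0.0
```

```bash
python3 - <<'E'
from h import *
s=manip.get_state(); print(s["tcp_pos"],s["wrist_force"],s["gripper_force"])
b=read_camera("side"); g=cv2.cvtColor(b["image"],cv2.COLOR_RGB2GRAY)[216:236,412:440]; print("\n".join("".join("#" if x<45 else("+" if x<80 else ".") for x in r) for r in g))
E
```

```text
[ 0.44807303 -0.37731494  0.0769429 ] [-0.05210371  0.18660101 -0.65912319] 0.0
......+++++++++++#...++++++#
.......++++++++#+.....++++#+
........+++++++............+
..........+++++.............
..........++.+..............
..........++.+..............
.......+.+#+.+..............
.......+++#..#..............
.......##+#..+..............
.......+###..+..............
.......++++.++..............
......+##+..+...............
.......+#+..................
.......##...................
.......##...................
............................
............................
............................
............................
............................
```

Request:
jog_arm:
  series:
    - [-0.3, -4, 0, 0]
    - [-1, -10, 0, 0]
    - [-2, -15, 0, 0]
    - [-10, -10, 5, 0]
    - [-10, 0, 20, 0]

```text
t: 24.75
tcp_pos: [0.4221, -0.4187, 0.1004]
eef_rot: [-0.259, -3.128, -0.003]
wrist_force: [1.4, -0.1, -1.3]
width: 0.0856
gripper_force: 0.0
```

Request:
jog_arm:
  series:
    - [-15, -10, 30, 0]
    - [-15, -30, 35, 0]
    - [-10, -40, 35, 0]
    - [0, -40, 30, 0]
    - [0, -30, 20, 0]

```text
t: 25.25
tcp_pos: [0.3829, -0.5678, 0.2525]
eef_rot: [0.261, 3.13, -0.005]
wrist_force: [0.6, 0.0, -0.9]
width: 0.0856
gripper_force: 0.0
```

```bash
python3 - <<'E'
from h import *; import pickle
C=pickle.load(open("c1.pkl","rb"))
s=manip.get_state(); print(s["tcp_pos"],s["wrist_force"],s["t"])
b=read_camera("side"); R=cv2.Rodrigues(np.array([0,0,np.radians(-4.5)]))[0]
pt=lambda q,z:proj(b,np.array([.5348,-.3197,0])+R@np.array([-.067,-.04+q,z]))
print("px/mm",(pt(.04,.075)[0]-pt(0,.075)[0])/40)
for im,u0 in((C["side"]["image"],430),(b["image"],420)):
    g=cv2.cvtColor(im,cv2.COLOR_RGB2GRAY)[222:234,u0-7:u0+8].astype(float)
    m=(g<75); y,x=np.nonzero(m); print(x.mean()+u0-7,y.mean()+222,m.sum()); print("\n".join("".join("#" if v else "." for v in r) for r in m))
    # deck spots for frame position change
W=lambda u,v:onz(b,u,v,.138)
g=cv2.cvtColor(b["image"],cv2.COLOR_RGB2GRAY).astype(float)
for bx in((37,72),(37,-72),(-37,-72),(-37,72)):
    p=np.array([.5348,-.3197,.138])+R@np.array([bx[0]/1e3,bx[1]/1e3,0]); u,v=np.round(proj(b,p)).astype(int)
    k=g[v-4:v+5,u-4:u+5]; w=np.clip(np.median(k)-25-k,0,None); yy,xx=np.mgrid[v-4:v+5,u-4:u+5]; print(bx,np.round(1000*(onz(b,(xx*w).sum()/w.sum(),(yy*w).sum()/w.sum(),.138)-p),1))
E
```

```text
[ 0.38292789 -0.56781957  0.25252067] [ 0.60310582  0.0449577  -0.87924209] 25.25
px/mm -0.2511635213872566
429.77272727272725 228.04545454545453 22
...............
...............
........#......
......###......
......###......
......###......
......###......
......##.......
......##.......
.....###.......
......##.......
...............
419.8333333333333 226.04166666666666 24
......#.#......
......#.#......
......###......
......###......
......###......
.....####......
......###......
......##.......
......##.......
...............
...............
...............
(37, 72) [11.5  9.8 -0. ]
(37, -72) [12.4 -6.2 -0. ]
(-37, -72) [-12.4  -4.   -0. ]
(-37, 72) [-0.5  9.7 -0. ]
```

Request:
jog_arm:
  series:
    - [10, 30, 20, 0]
    - [20, 45, 20, 0]
    - [20, 45, 10, 0]
    - [10, 45, 0, 0]
    - [0, 45, 0, 0]

```text
t: 25.8
tcp_pos: [0.4448, -0.3552, 0.2987]
eef_rot: [0.254, 3.13, 0.0]
wrist_force: [0.2, -0.1, 0.9]
width: 0.0854
gripper_force: 0.0
```

Request:
jog_arm:
  series:
    - [0, 30, 0, 0]
    - [0, 10, 0, 0]
    - [0, 0, 0, 0]
    - [0, 0, 0, 0]

```text
t: 26.2
tcp_pos: [0.4435, -0.3187, 0.2983]
eef_rot: [-0.259, -3.131, 0.001]
wrist_force: [-0.5, -0.6, -0.9]
width: 0.0852
gripper_force: 0.0
```

```bash
python3 - <<'E'
from h import *
c=wcam(); print(c["state"]["tcp_pos"],c["state"]["t"])
R=cv2.Rodrigues(np.array([0,0,np.radians(-4.5)]))[0]; g=cv2.cvtColor(c["image"],cv2.COLOR_RGB2GRAY).astype(float)
for bx in((37,72),(37,-72),(-37,-72),(-37,72)):
    p=np.array([.5348,-.3197,.138])+R@np.array([bx[0]/1e3,bx[1]/1e3,0]); u,v=np.round(proj(c,p)).astype(int)
    k=g[v-10:v+11,u-10:u+11]; w=np.clip(np.median(k)-60-k,0,None); yy,xx=np.mgrid[v-10:v+11,u-10:u+11]; print(bx,u,v,np.round(1000*(onz(c,(xx*w).sum()/w.sum(),(yy*w).sum()/w.sum(),.138)-p),1))
hsv=cv2.cvtColor(c["image"],cv2.COLOR_RGB2HSV); m=cv2.inRange(hsv,(18,15,120),(40,90,255)); n,l,st,ce=cv2.connectedComponentsWithStats(m)
for i in np.argsort(-st[1:,4])[:3]+1: print(st[i],ce[i])
p=np.array([.5348,-.3197,.153]); print("dish centre exp",proj(c,p), onz(c,*ce[1+np.argmax(st[1:,4])],.153)-p)
ys,xs=np.nonzero(l==1+np.argmax(st[1:,4])); (u,v),r=cv2.minEnclosingCircle(np.c_[xs,ys].astype(np.float32)); print(u,v,r,onz(c,u,v,.153)-p)
E
```

```text
[ 0.44345942 -0.31869873  0.29827977] 26.2
(37, 72) 415 298 [-1.4  2.5  0. ]
(37, -72) 270 309 [-0.3  0.7  0. ]
(-37, -72) 259 241 [0.2 0.2 0. ]
(-37, 72) 415 228 [-0.4  0.6  0. ]
[  0 218  20  51 741] [  7.54116059 245.89473684]
[352 281  31  28  53] [367.56603774 297.58490566]
[306 294  26  15  31] [317.4516129  302.41935484]
dish centre exp (np.float64(340.078337026916), np.float64(278.5530535277387)) [-8.07230084e-02 -2.85188012e-01  2.77555756e-17]
9.0 243.0 26.570758819580078 [-8.31448571e-02 -2.82716130e-01 -2.77555756e-17]
```

```bash
python3 -c "
from workcell import manip; print(manip.close_job())"
```

```text
the job is handed in; nothing more can be done
None
```

The job is handed in: the frame is seated in all four sockets with its dish (within about 1 mm of the mount in the last check) and let go, and the shutter is at its small-aperture stop (about 39.6 mm measured); no verdict came back, the dish was last seen in place before the shutter push, and because the arm could not tilt I pushed the tab with an upright finger.

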